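# Raise the seasoning stand and put the spice jar on it

## Task

The bench is about to be washed down: pull the telescoping seasoning stand up by the lifting tab on its plate until its lock button clicks out, so that it stays up by itself. Then set the spice jar from the open bench down gently, upright, in the middle of the raised plate and let go. Leave the pepper mill, the kitchen timer and the scrubbing brush where they are.

Things in the scene. Friction and masses are not known exactly. Their poses are not given: they have to be found in the camera images.
- stand: Metal seasoning stand, firmly fixed to the bench. Round foot 130 mm across and 18 mm high, upright outer tube 36 mm across whose collar ends 95 mm above the bench. Origin: centre of the foot's underside, on the bench; z up. The slot for the lock button is in the -x side of the tube, 70 to 84 mm above the bench; the lifting tab is on the stand's +y side
- column (a joint): How far the column with its round plate has been pulled straight up out of the tube, in m: 0 = fully down (plate top 103 mm above the bench), 0.061 = height at which the button locks, 0.0645 = upper end stop. It takes about 8 N to pull up; unlocked it stays where it is left but sinks under the jar's weight. Once locked it cannot go down
- lock_button (a joint): How far the 9 mm spring button has come out, in m: about 0 = held in by the tube wall (hidden), about 0.010 = sprung out through the slot and locked. It springs out by itself once the column is at 0.061 or higher. Pushed in again it would free the column
- plate_center (a point): Centre of the top face of the round flat plate (96 mm across, 5 mm thick, no rim) on top of the column; moves up with it. x, y axes as the stand's
- tab_grip (a point): Grip point of the upright metal lifting tab at the plate's edge, 53 mm to the stand's +y side of plate_center and 26 mm above the plate's top face. The tab is 10 mm thick along the stand's y, 30 mm wide along its x, and its top is 42 mm above the plate's top face
- spice_jar: Plain round spice jar with a wide screw cap, standing on the open bench, 45 mm across, 106 mm tall; about 0.16 kg. Grip it from above across any diameter, about 75 mm above its foot. Origin: centre of its underside; z up along its axis
- pepper_mill: Bystander: wooden pepper mill, 58 mm across, 160 mm tall; origin centre of its underside
- timer: Bystander: white round kitchen timer on the open bench between stand and jar, 68 mm across, 50 mm tall; origin centre of its underside
- scrubber: Bystander: hand scrubbing brush with a bow handle, 59 x 132 x 72 mm; origin centre of its underside
Mind the look-alikes: they are no part of the job. Of the things like the spice_jar, leave any that is blue; of the rest the smaller one is meant. There is more than one size of the stand; the job needs the larger.

How it is judged:
By the outcome, as a careful person would: the job done as asked, in the order asked, and still so for the second after the job is handed in, with the robot touching nothing.
It also fails if it takes over 51 s, if anything falls off the work surface, if the arm or the gripper's body presses on something with over 40 N, if the wrist force passes 120 N, or if a joint passes its speed limit or range.

## Robot

A 7-joint arm with a two-finger parallel gripper is mounted at the origin on a cart in front of the work surface, level with it; the furniture and walls round the work are solid. World frame = base frame: x ahead of the robot, y to its left, z up, the work surface at z = 0. Lengths are in m, angles in rad, forces in N, time in s.
With the tool pointing down it reaches from about 0.4 to 0.85 m from the base axis. Payload 10.4 kg.
Tool frame: the origin (TCP) lies midway between the tips of the shut fingers; the grasp point (between the pads) lies manip.pinch_z behind it (manip.pinch_z is the distance from the TCP to the grasp point, in m); z points along the fingers, y is the direction in which the jaws open and shut (so a half turn about z gives the same grasp; the last joint's range is limited). The gripper opens to 85 mm and grips with 20 to 120 N. Pads are 22 mm wide; open, the fingers measure 114 mm over their backs; the gripper's body (76 mm by 85 mm) begins 54 mm behind the grasp point. The pads swing forward as they close: fully open they stand 13 mm farther back than shut.
Start: joints at [-1.269, 0.332, -0.065, 1.46, 0.022, 1.35, -0.088], TCP at [0.199, 0.592, 0.231] pointing down, gripper open.
Joint ranges: [-2.6, 2.6], [-0.5, 2.12], [-1.47, 1.34], [0.16, 2.42], [-1.27, 4.41], [0.06, 2.06], [-2.6, 2.6]. Speed limits (rad/s): [2.22, 2.22, 2.79, 2.79, 3.14, 3.14, 3.14].

## Interface

Orientations are given as a unit quaternion [x, y, z, w].
In Python, from workcell import manip gives the robot as it stands.
- The arm moves only by the shell command python3 -m handwheel 'ROWS' [FORCE]. ROWS is JSON, a list that holds one entry, the list of rows, each a list of 7 numbers: the shift along the tool's x, y, z in m, then the turn, a rotation vector about the tool's x, y, z in rad, then the finger opening in m, from 0 to 0.0854. In form: [[[tx, ty, tz, ax, ay, az, claw], ...]]. A call has 1 to 8 rows; each row is the pose to reach, as a shift and turn from the pose commanded when the call began, along the tool's axes at that moment; what a row does not reach only later rows make up. A row lasts 1/8 s, in which the tool goes at most 62.5 mm and 10.7 degrees, less where a joint would pass 70% of its speed; a pose out of reach is approached as far as the arm can. A call with a gripper value outside its range is refused whole. The fingers move at their own pace and stop on an object; FORCE is the grip in N (left out, the last holds). Time passes only in rows, so rows that repeat a pose let the fingers close. It gives the time, the measured TCP pose, the force and the opening at its end, in the units of the state.
- manip.get_obs(): the state, without advancing time (a new reading comes with each control period).
- manip.camera(name): name is "scene" or "side" or "wrist"; returns the picture (480x640x3 uint8, blue, green, red); there is no depth.
- manip.calibration(name): a dict with "fx", "fy", "cx", "cy" (pixels), "view" (4x4, takes a point from world to camera coordinates); the wrist camera has in their place "tool_from_camera" (4x4, takes a point from camera to tool coordinates, whose origin is the TCP and whose axes are the flange's). Camera axes: x right, y up, looking along -z (the intrinsics and any distortion apply to the point x, -y, -z); pixel columns grow to the right and rows downward; lengths in m; the calibration is good to about 2 mm. A picture is of the moment at which its call begins: read the wrist's pose just before it. calibration takes no time and is no camera call.
- manip.hand_in(): hands the job in, once; it reports no verdict.
The state is a dict: "clock": time; "joint_pos": joint angles; "joint_velocities": joint speeds; "tau": joint torques, N m; "position": TCP position; "ee_rot": TCP orientation; "ft_force": force on the tool from outside, world axes, zero at the start; "torque": the same for the moment, N m; "grip_width": opening from 0.0 (shut) to 1.0 (fully open).
Only numpy, scipy, OpenCV 4.12 (cv2) and the standard library are available. Lean on these libraries where they do the work, as an engineer would, in place of code of your own. Each camera call takes 0.05 s, during which the arm holds its last target.

## Working session

There is one attempt and no reset: what is moved stays moved. The work goes in short steps, Python scripts to look and compute and a shell command to move; the robot and the scene stay as the last step left them, time stands still between calls to the robot, and variables do not carry over. Pictures are saved under pics/ and viewed, and the job is handed in when it is done.

```bash
ls; mkdir -p pics; python3 - <<'E'
from workcell import manip
import cv2
print(manip.pinch_z, manip.get_obs())
for n in ("scene","side","wrist"):
    print(n, manip.calibration(n))
    cv2.imwrite(f"pics/{n}0.png", manip.camera(n))
E
```

```text
pics
0.0187 {'clock': 0.0, 'joint_pos': array([-1.26857757,  0.33285012, -0.06469586,  1.46095895,  0.02162206,
        1.34989829, -0.08852185]), 'joint_velocities': array([ 8.09990716e-04,  1.08032137e-04,  3.32499784e-05, -5.99010983e-04,
        8.15002857e-04, -4.57996649e-04,  1.77831628e-03]), 'tau': array([-3.61949487e-04, -6.25439501e+01,  4.91047371e-02, -3.91619897e+01,
        1.63028785e-02,  9.74088121e-03,  2.39856348e-05]), 'position': array([0.19935366, 0.59195082, 0.2305211 ]), 'ee_rot': array([ 1.61696081e-01,  9.86840349e-01, -7.05783719e-04, -7.00828444e-05]), 'ft_force': array([-0.54093681, -0.04527135,  0.18628848]), 'torque': array([-0.03845135, -0.01467613,  0.00241775]), 'grip_width': 0.9996019958453782}
scene {'fx': 581.091477247603, 'fy': 581.091477247603, 'cx': 305.96289641805885, 'cy': 233.64118055934208, 'view': array([[ 0.50794221, -0.86136105,  0.00720076, -0.18818612],
       [ 0.63633668,  0.38085401,  0.67083967, -0.48812362],
       [-0.5805776 , -0.33616567,  0.74156746, -1.21957505],
       [ 0.        ,  0.        ,  0.        ,  1.        ]])}
side {'fx': 532.5289799675569, 'fy': 532.5289799675569, 'cx': 321.91335854907317, 'cy': 242.23705882098668, 'view': array([[ 0.87560046, -0.48301684, -0.00430922, -0.45296435],
       [ 0.23885277,  0.42519755,  0.87301569, -0.27719718],
       [-0.41984901, -0.76544221,  0.48767308, -0.92852869],
       [ 0.        ,  0.        ,  0.        ,  1.        ]])}
wrist {'fx': 390.71888272978066, 'fy': 390.71888272978066, 'cx': 314.0340911476771, 'cy': 237.05457993424898, 'tool_from_camera': array([[ 3.35729459e-05,  9.58556990e-01,  2.84900852e-01,
         7.13065545e-02],
       [ 9.99999981e-01,  2.19459192e-05, -1.91678470e-04,
         6.54808967e-04],
       [-1.89987149e-04,  2.84900853e-01, -9.58556971e-01,
        -1.42307756e-01],
       [ 0.00000000e+00,  0.00000000e+00,  0.00000000e+00,
         1.00000000e+00]])}
```

View pics/scene0.png

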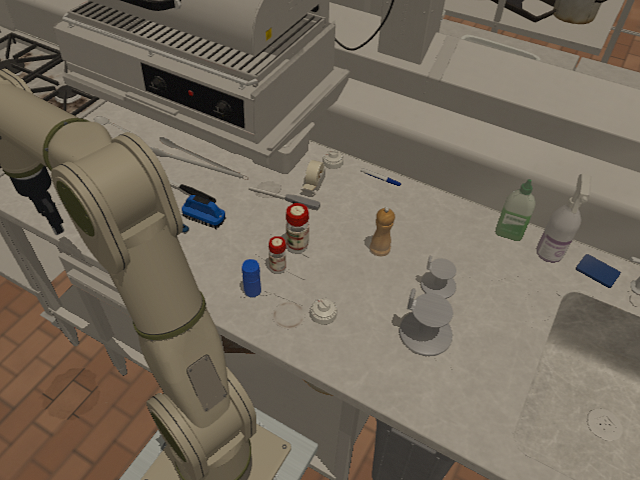

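View pics/side0.png

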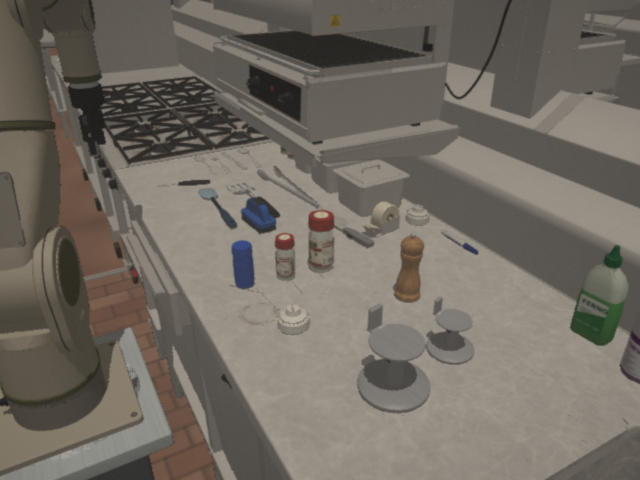

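View pics/wrist0.png

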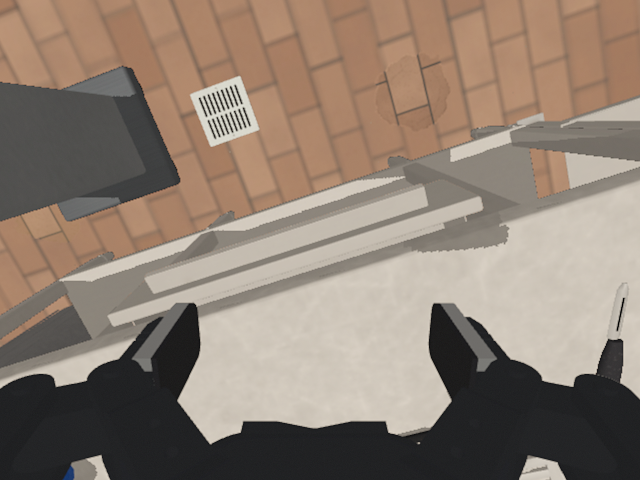

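Candidates for the jar are the small red-capped one at scene (278,255), the large red-capped one at (297,228) and the blue one at (251,278). For the stand there is the large one at (430,320) and the small one at (440,275). By the description I want the small red-capped jar and the large stand. I'll check both in close crops.

```bash
python3 - <<'E'
import cv2, numpy as np
a=cv2.imread('pics/scene0.png'); b=cv2.imread('pics/side0.png')
def crop(i,x,y,w,h,s): return cv2.resize(i[y:y+h,x:x+w],None,fx=s,fy=s,interpolation=cv2.INTER_CUBIC)
# scene stands and jars
cv2.imwrite('pics/c1.png',np.hstack([crop(a,390,250,80,110,5),crop(a,235,195,80,110,5)]))
cv2.imwrite('pics/c2.png',np.hstack([crop(b,350,295,80,115,5),crop(b,225,205,80,115,5)]))
E
```

```text
(no output)
```

View pics/c1.png

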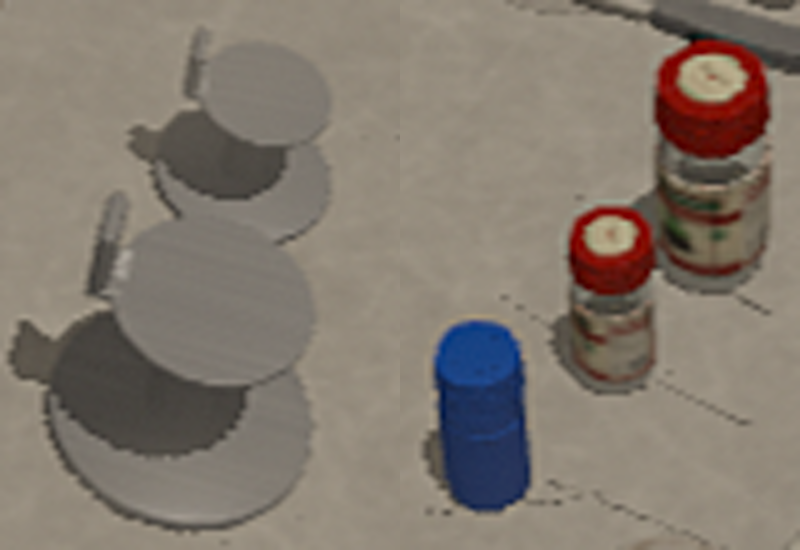

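View pics/c2.png

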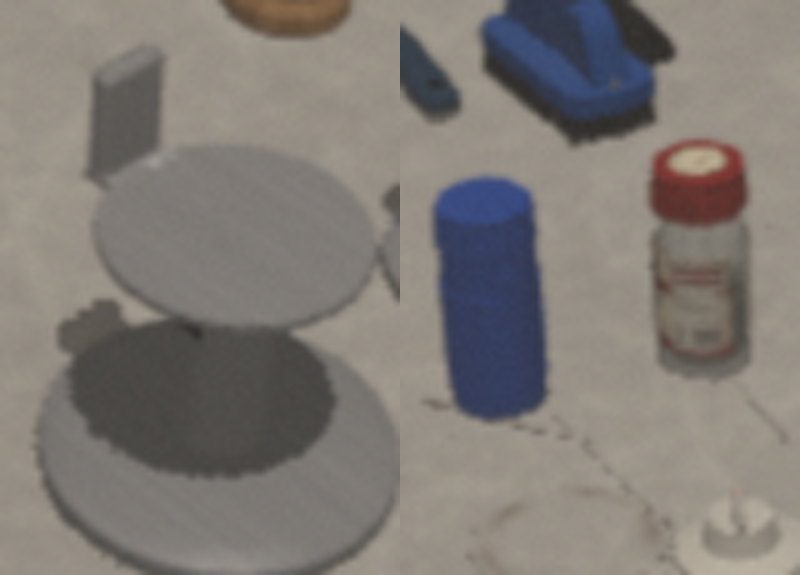

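```bash
cat > h.py <<'E'
import numpy as np, cv2
from workcell import manip
def P(n,X):
    c=manip.calibration(n); X=np.atleast_2d(X); V=c['view']
    p=X@V[:3,:3].T+V[:3,3]
    return np.c_[c['cx']+c['fx']*p[:,0]/-p[:,2], c['cy']-c['fy']*p[:,1]/-p[:,2]]
def ray(n,uv):
    c=manip.calibration(n); V=c['view']; R=V[:3,:3]; o=-R.T@V[:3,3]
    d=R.T@np.array([(uv[0]-c['cx'])/c['fx'],-(uv[1]-c['cy'])/c['fy'],-1]); return o,d
def atz(n,uv,z):
    o,d=ray(n,uv); return o+d*(z-o[2])/d[2]
def tri(l):
    A=np.zeros((3,3));b=np.zeros(3)
    for n,uv in l:
        o,d=ray(n,uv); d=d/np.linalg.norm(d); M=np.eye(3)-np.outer(d,d); A+=M;b+=M@o
    return np.linalg.solve(A,b)
E
python3 - <<'E'
from h import *
np.set_printoptions(precision=4,suppress=True)
print('plate',tri([('scene',(433,310)),('side',(397,342))]),atz('scene',(433,310),.103),atz('side',(397,342),.103))
print('jarcap',tri([('scene',(277,242)),('side',(284.4,237))]),atz('scene',(277,242),.106),atz('side',(284.4,237),.106))
print('tabtop',tri([('scene',(413.6,289.4)),('side',(375.4,306.5))]),atz('scene',(413.6,289.4),.145),atz('side',(375.4,306.5),.145))
print('blue cap',tri([('scene',(251,266)),('side',(242,245))]))
print('bigred',tri([('scene',(297.5,211)),('side',(321,218))]))
print('timer',atz('scene',(323,306),.04),atz('side',(293,314),.04))
print('mill',atz('scene',(380,250),.0),atz('side',(407,295),.0))
print('sm stand plate',tri([('scene',(443,269)),('side',(455,321))]))
# tab width dir from side: top-left and right corners
for z in (.145,):
  print(atz('side',(350+95/5,295+78/5),z),atz('side',(350+150/5,295+47/5),z))
E
```

```text
plate [ 0.5253 -0.2529  0.104 ] [ 0.5279 -0.2527  0.103 ] [ 0.5242 -0.2527  0.103 ]
jarcap [0.5158 0.1738 0.1063] [0.5172 0.1742 0.106 ] [0.5149 0.1734 0.106 ]
tabtop [ 0.519  -0.1977  0.1483] [ 0.528  -0.1967  0.145 ] [ 0.5152 -0.1972  0.145 ]
blue cap [0.4166 0.187  0.1057]
bigred [0.6127 0.1716 0.134 ]
timer [ 0.4449 -0.005   0.04  ] [ 0.44   -0.0193  0.04  ]
mill [ 0.7168 -0.036   0.    ] [ 0.7191 -0.0329  0.    ]
sm stand plate [ 0.6852 -0.2221  0.0672]
[ 0.499  -0.2017  0.145 ] [ 0.5256 -0.196   0.145 ]
```

```bash
cat > ov.py <<'E'
from h import *
import sys
def overlay(n,img,x,y,yaw,q=0.,jar=None):
    R=np.array([[np.cos(yaw),-np.sin(yaw)],[np.sin(yaw),np.cos(yaw)]])
    t=np.linspace(0,2*np.pi,90); S=5
    def tr(L): L=np.atleast_2d(L); return np.c_[L[:,:2]@R.T+[x,y],L[:,2]]
    polys=[]
    for r,z in((.048,.103+q),(.065,0.),(.065,.018)): polys.append(tr(np.c_[r*np.cos(t),r*np.sin(t),0*t+z]))
    for yy in(.048,.058): polys.append(tr([[-.015,yy,.103+q],[-.015,yy,.145+q],[.015,yy,.145+q],[.015,yy,.103+q],[-.015,yy,.103+q]]))
    out=[]
    for p in polys: out.append(P(n,p))
    if jar is not None:
        for z in(0,.106): out.append(P(n,np.c_[jar[0]+.0225*np.cos(t),jar[1]+.0225*np.sin(t),0*t+z]))
    return out
def draw(img,out,x,y,w,h,s=5):
    c=cv2.resize(img[y:y+h,x:x+w],None,fx=s,fy=s,interpolation=cv2.INTER_CUBIC)
    for o in out:
        p=((o-[x,y]+.5)*s*8).astype(np.int32)
        cv2.polylines(c,[p],False,(0,255,0),1,cv2.LINE_AA,3)
    return c
E
python3 - <<'E'
from ov import *
a=cv2.imread('pics/scene0.png'); b=cv2.imread('pics/side0.png')
X=(.526,-.253); J=(.516,.174)
for deg in (8,):
    oa=overlay('scene',a,*X,np.radians(deg),0,J); ob=overlay('side',b,*X,np.radians(deg),0,J)
    A=draw(a,oa,390,275,80,85); B=draw(b,ob,350,295,80,115)
    B=B[:,:]; A=cv2.copyMakeBorder(A,0,B.shape[0]-A.shape[0],0,0,cv2.BORDER_CONSTANT)
    cv2.imwrite('pics/ov1.png',np.hstack([A,B]))
A=draw(a,oa,255,225,50,60,8); B=draw(b,ob,260,220,50,65,8)
A=cv2.copyMakeBorder(A,0,B.shape[0]-A.shape[0],0,0,cv2.BORDER_CONSTANT)
cv2.imwrite('pics/ov2.png',np.hstack([A,B]))
E
```

```text
(no output)
```

View pics/ov1.png

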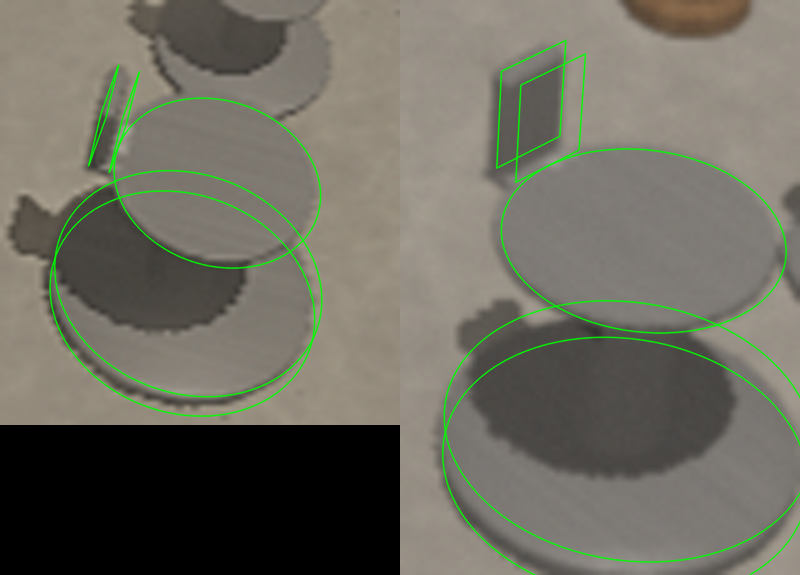

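View pics/ov2.png

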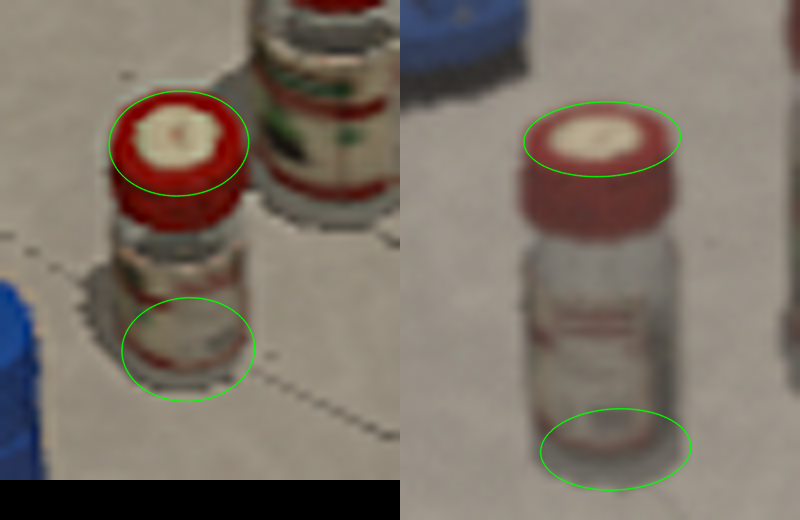

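The overlays and heights agree: plate top 0.104, jar cap 0.106, large jar 0.134, small plate 0.067. So the large stand is at about (0.525,-0.253) and the small red jar at about (0.515,0.175). Next I'll move over the stand and refine its yaw with the wrist camera.

```bash
cat > go.py <<'E'
from h import *
from scipy.spatial.transform import Rotation as R
import sys
# usage: go.py x y z ydir_deg  [base x y z ydir for commanded pose]
def rel(p,deg,ref=None):
    o=manip.get_obs()
    p0=o['position'];R0=R.from_quat(o['ee_rot'])
    a=np.radians(deg); y=np.array([np.cos(a),np.sin(a),0]); z=np.array([0,0,-1.]); x=np.cross(y,z)
    R1=R.from_matrix(np.c_[x,y,z])
    return R0.inv().apply(np.array(p)-p0),(R0.inv()*R1).as_rotvec()
if __name__=='__main__':
    v=[float(s) for s in sys.argv[1:]]
    np.set_printoptions(precision=4,suppress=True)
    o=manip.get_obs();print(o['clock'],o['position'],o['joint_pos'],o['ft_force'],o['grip_width'])
    print(*rel(v[:3],v[3]))
E
python3 go.py 0.45 0.25 0.33 85; python3 go.py .48 -.12 .36 102
```

```text
0.15 [0.1994 0.5921 0.2307] [-1.2686  0.3327 -0.0647  1.4607  0.0216  1.3499 -0.0885] [-0.0309 -0.1192 -0.3617] 1.0025241497654722
[-0.3467 -0.2443 -0.099 ] [-0.001  -0.0001 -0.2375]
0.15 [0.1994 0.5921 0.2307] [-1.2686  0.3327 -0.0647  1.4607  0.0216  1.3499 -0.0885] [-0.0309 -0.1192 -0.3617] 1.0025241497654722
[-0.4932 -0.5854 -0.1286] [-0.001  -0.0002 -0.5343]
```

```bash
python3 -m handwheel '[[[-0.05,-0.035,-0.05,0,0,-0.03,0.085],[-0.1,-0.07,-0.1,0,0,-0.06,0.085],[-0.15,-0.105,-0.1,0,0,-0.1,0.085],[-0.2,-0.14,-0.1,0,0,-0.14,0.085],[-0.25,-0.175,-0.1,0,0,-0.18,0.085],[-0.3,-0.21,-0.1,0,0,-0.21,0.085],[-0.347,-0.245,-0.1,0,0,-0.2375,0.085],[-0.37,-0.3,-0.11,0,0,-0.3,0.085]]]'; python3 go.py .46 -.15 .34 102
```

```text
clock: 1.15
position: [0.4527, 0.2007, 0.3386]
ee_rot: [0.012, 1.0, -0.001, -0.001]
ft_force: [0.6, -0.2, 0.8]
grip_width: 0.994
1.15 [0.4527 0.2007 0.3386] [-0.7637 -0.0026  0.2545  1.6245  0.0012  1.5213  1.0375] [ 0.5733 -0.2127  0.8193] 0.9939532557551134
[-0.0157 -0.3504 -0.001 ] [-0.0012 -0.0014 -0.2335]
```

```bash
python3 -m handwheel '[[[0,-0.05,0,0,0,-0.04,0.085],[0,-0.11,0,0,0,-0.08,0.085],[-0.005,-0.17,0,0,0,-0.12,0.085],[-0.01,-0.23,0,0,0,-0.16,0.085],[-0.015,-0.29,0,0,0,-0.2,0.085],[-0.016,-0.34,0,0,0,-0.233,0.085],[-0.016,-0.35,0,0,0,-0.233,0.085],[-0.016,-0.35,0,0,0,-0.233,0.085]]]'; python3 - <<'E'
from h import *
o=manip.get_obs(); print(o)
cv2.imwrite('pics/w1.png',manip.camera('wrist'))
E
```

```text
clock: 2.15
position: [0.4591, -0.1472, 0.3394]
ee_rot: [-0.103, 0.995, 0.0, -0.0]
ft_force: [0.5, 0.4, 0.3]
grip_width: 0.996
{'clock': 2.15, 'joint_pos': array([-0.47189674, -0.06842032,  0.66104661,  1.67038666,  0.04175235,
        1.52568148,  1.9640852 ]), 'joint_velocities': array([-2.00400174e-02, -1.42845535e-03, -3.65838901e-02,  4.64434891e-03,
       -4.06387832e-03, -3.45686119e-05, -1.27525131e-02]), 'tau': array([ 1.80368263e+00, -2.57748109e+01,  4.25578002e-02, -4.03342187e+01,
        2.46076472e-01, -1.52561220e-02,  3.44776260e-01]), 'position': array([ 0.45908329, -0.14722315,  0.33935141]), 'ee_rot': array([-1.03402142e-01,  9.94639602e-01,  1.89127400e-04, -1.50212527e-04]), 'ft_force': array([0.5235377 , 0.42876408, 0.30552267]), 'torque': array([ 0.02589464,  0.0140982 , -0.01457504]), 'grip_width': 0.9961436159450723}
```

View pics/w1.png

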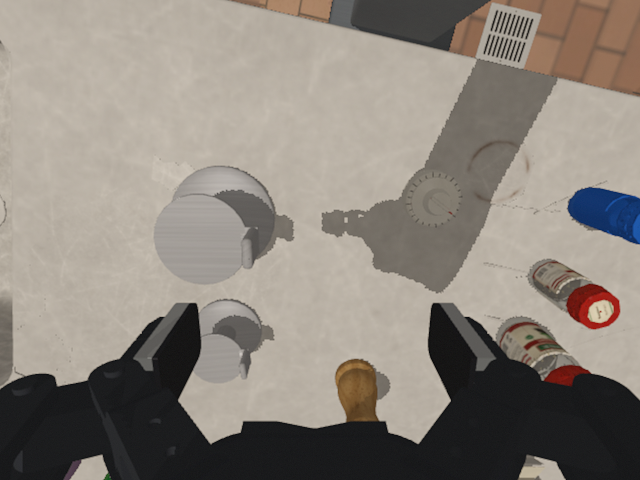

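```bash
cat >> ov.py <<'E'
from scipy.spatial.transform import Rotation as Rot
import h
def mkP(pos,quat):
    c=manip.calibration('wrist'); T=np.eye(4);T[:3,:3]=Rot.from_quat(quat).as_matrix();T[:3,3]=pos
    V=np.linalg.inv(T@c['tool_from_camera'])
    def f(n,X):
        X=np.atleast_2d(X);p=X@V[:3,:3].T+V[:3,3]
        return np.c_[c['cx']+c['fx']*p[:,0]/-p[:,2], c['cy']-c['fy']*p[:,1]/-p[:,2]]
    return f,V,c
def watz(V,c,uv,z):
    R_=V[:3,:3];o=-R_.T@V[:3,3];d=R_.T@np.array([(uv[0]-c['cx'])/c['fx'],-(uv[1]-c['cy'])/c['fy'],-1])
    return o+d*(z-o[2])/d[2]
E
python3 - <<'E'
import ov
from ov import *
a=cv2.imread('pics/w1.png')
f,V,c=mkP([0.45908329, -0.14722315,  0.33935141],[-1.03402142e-01,  9.94639602e-01,  1.89127400e-04, -1.50212527e-04])
ov.P=f
np.set_printoptions(precision=4,suppress=True)
print(watz(V,c,(199,238),.103), watz(V,c,(248,236),.145),watz(V,c,(436,197),.05))
L=[]
for deg in (8,14):
    L.append(draw(a,overlay('w',a,.5245,-.253,np.radians(deg)),145,155,130,140,3))
cv2.imwrite('pics/ov3.png',np.hstack(L))
E
```

```text
[ 0.5245 -0.2523  0.103 ] [ 0.4986 -0.1994  0.145 ] [ 0.4412 -0.0115  0.05  ]
```

View pics/ov3.png

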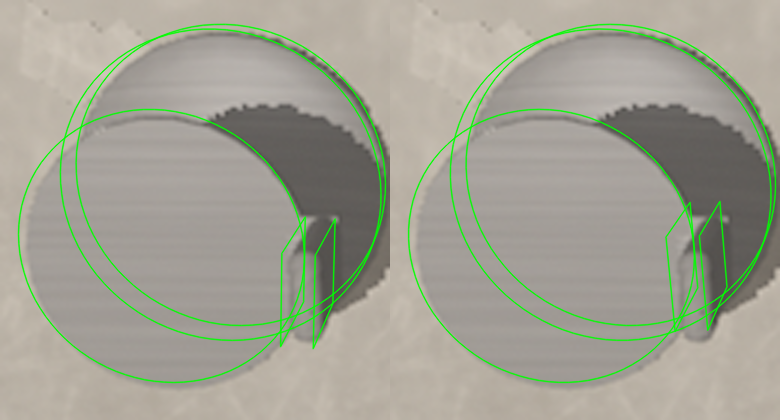

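```bash
python3 go.py .518 -.2 .24 98
```

```text
2.2 [ 0.4593 -0.1462  0.3393] [-0.4727 -0.0685  0.6597  1.6706  0.0417  1.5257  1.9638] [ 0.6998  1.6476 -1.2405] 0.9901744415399865
[-0.0463 -0.0649  0.0992] [ 0.0005 -0.0004  0.0694]
```

```bash
python3 -m handwheel '[[[-0.025,-0.035,0.04,0,0,0.04,0.085],[-0.046,-0.065,0.08,0,0,0.07,0.085],[-0.046,-0.065,0.1,0,0,0.07,0.085],[-0.046,-0.065,0.1,0,0,0.07,0.085]]]'; python3 - <<'E'
import ov
from ov import *
o=manip.get_obs(); print(o['position'],o['ee_rot'],o['joint_pos'])
a=manip.camera('wrist'); cv2.imwrite('pics/w2.png',a)
f,V,c=mkP(o['position'],o['ee_rot']); ov.P=f
L=[draw(a,overlay('w',a,.5255,-.252,np.radians(d)),100,200,300,280,2) for d in (8,)]
cv2.imwrite('pics/ov4.png',L[0])
E
```

```text
clock: 2.7
position: [0.5174, -0.1994, 0.2378]
ee_rot: [-0.07, 0.998, 0.0, -0.002]
ft_force: [-0.3, -0.3, 0.0]
grip_width: 0.992
[ 0.51735542 -0.19944031  0.23778437] [-7.01250494e-02  9.97536392e-01  4.59544767e-04 -1.84763047e-03] [-0.37664723  0.20326     0.7645311   1.67292942 -0.14368642  1.32719895
  2.12406704]
```

View pics/w2.png

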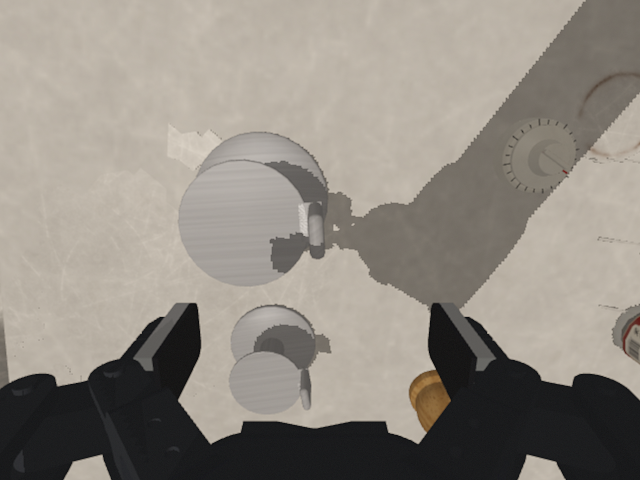

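View pics/ov4.png

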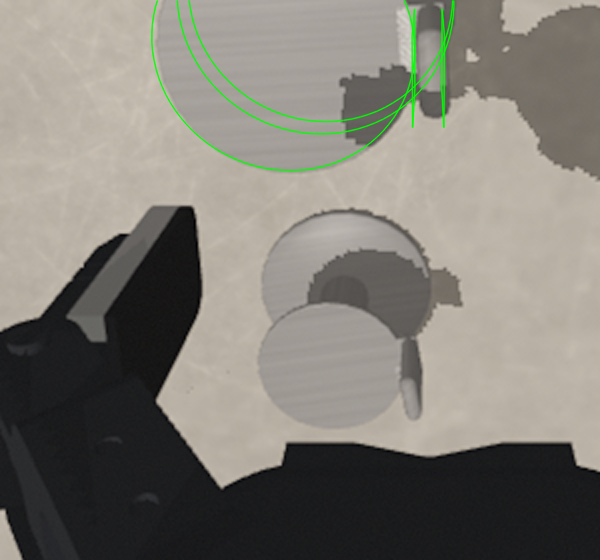

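```bash
python3 - <<'E'
import ov
from ov import *
a=cv2.imread('pics/w2.png')
f,V,c=mkP([ 0.51735542 ,-0.19944031 , 0.23778437],[-7.01250494e-02 , 9.97536392e-01 , 4.59544767e-04 ,-1.84763047e-03]); ov.P=f
L=[draw(a,overlay('w',a,.525,-.252,np.radians(d)),270,185,75,90,5) for d in (4,8)]
cv2.imwrite('pics/ov5.png',np.hstack(L))
E
```

```text
(no output)
```

View pics/ov5.png

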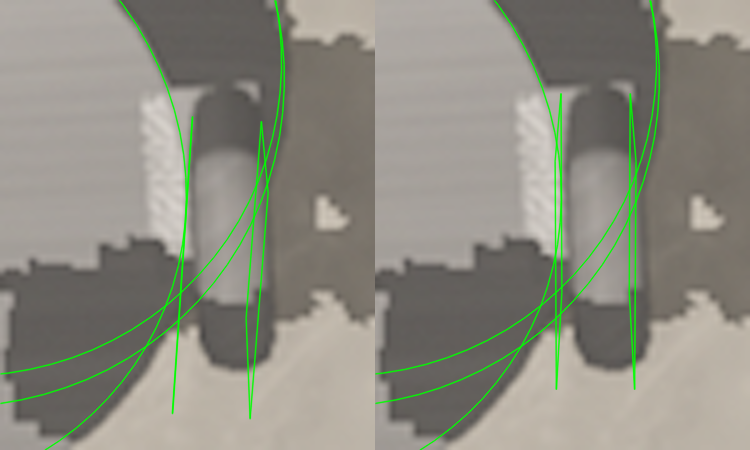

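```bash
python3 go.py .5155 -.1985 .112 100.5
```

```text
2.75 [ 0.5178 -0.1998  0.2393] [-0.3768  0.2014  0.765   1.6713 -0.1434  1.3278  2.1241] [0.1719 0.2154 0.3217] 0.9962053871066613
[0.002  0.0015 0.1274] [ 0.0008 -0.001  -0.0429]
```

```bash
python3 -m handwheel '[[[0.002,0.0015,0.04,0,0,-0.043,0.05],[0.002,0.0015,0.08,0,0,-0.043,0.05],[0.002,0.0015,0.11,0,0,-0.043,0.05],[0.002,0.0015,0.127,0,0,-0.043,0.05],[0.002,0.0015,0.127,0,0,-0.043,0.05]]]' 60; python3 - <<'E'
from h import *
a=manip.camera('wrist'); cv2.imwrite('pics/w3.png',a)
E
```

```text
clock: 3.38
position: [0.5156, -0.1996, 0.1128]
ee_rot: [-0.091, 0.996, 0.0, -0.0]
ft_force: [-0.2, -0.1, 0.5]
grip_width: 0.584
```

View pics/w3.png

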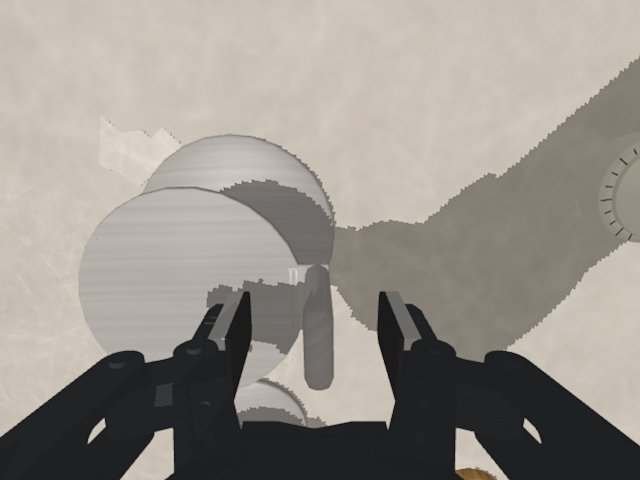

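The tab at about (318,330) lies between the fingers, whose midpoint is column ~314. I'll close on it.

```bash
python3 -m handwheel '[[[0,0.001,0,0,0,0,0.025],[0,0.001,0,0,0,0,0.012],[0,0.001,0,0,0,0,0.005],[0,0.001,0,0,0,0,0.003],[0,0.001,0,0,0,0,0.003],[0,0.001,0,0,0,0,0.003]]]' 70; python3 go.py .5155 -.1985 .174 100.5
```

```text
clock: 4.18
position: [0.5156, -0.1984, 0.1127]
ee_rot: [-0.091, 0.996, 0.0, 0.0]
ft_force: [-0.2, 6.5, 2.0]
grip_width: 0.104
4.175 [ 0.5156 -0.1984  0.1127] [-0.3261  0.3258  0.7238  1.8296 -0.2442  1.0768  2.2421] [-0.2482  6.5317  2.0406] 0.10441819020148531
[ 0.0001 -0.0001 -0.0613] [ 0.0008  0.0004 -0.0005]
```

```bash
python3 -m handwheel '[[[0,0,-0.008,0,0,0,0.003],[0,0,-0.018,0,0,0,0.003],[0,0,-0.028,0,0,0,0.003],[0,0,-0.038,0,0,0,0.003],[0,0,-0.048,0,0,0,0.003],[0,0,-0.056,0,0,0,0.003],[0,0,-0.06,0,0,0,0.003],[0,0,-0.062,0,0,0,0.003]]]' 70; python3 - <<'E'
from h import *
o=manip.get_obs();print(o['position'],o['ft_force'])
cv2.imwrite('pics/s2.png',manip.camera('scene'));cv2.imwrite('pics/w4.png',manip.camera('wrist'))
a=cv2.imread('pics/s2.png')
cv2.imwrite('pics/s2c.png',cv2.resize(a[250:360,380:480],None,fx=5,fy=5,interpolation=cv2.INTER_CUBIC))
E
```

```text
clock: 5.18
position: [0.5156, -0.1983, 0.174]
ee_rot: [-0.091, 0.996, 0.0, 0.0]
ft_force: [4.0, 2.9, -8.4]
grip_width: 0.107
[ 0.51555526 -0.1983213   0.17397356] [ 4.00395124  2.89483536 -8.39416747]
```

View pics/s2c.png

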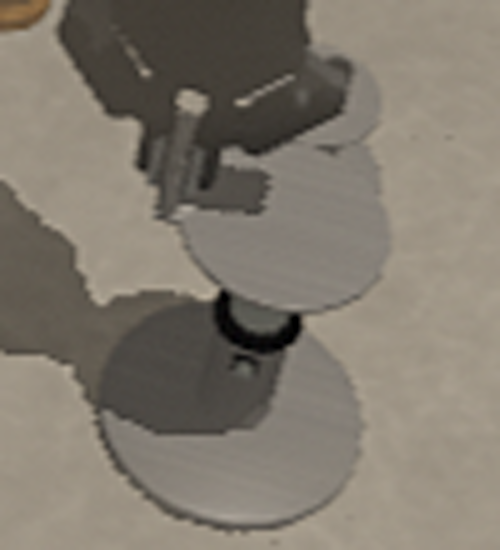

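View pics/w4.png

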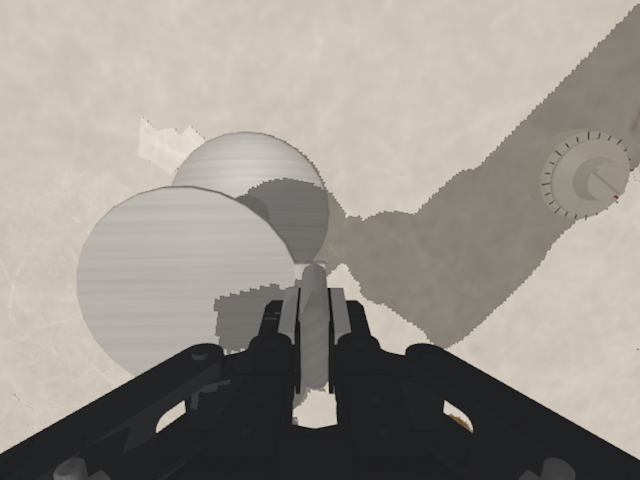

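The column is up about 61.3 mm and something shows at the slot, crop (243,362). I'll pull about 2 mm further and then ease down slightly to feel the lock.

```bash
python3 -m handwheel '[[[0,0,-0.001,0,0,0,0.003],[0,0,-0.002,0,0,0,0.003],[0,0,-0.002,0,0,0,0.003],[0,0,-0.002,0,0,0,0.003]]]' 70; python3 -m handwheel '[[[0,0,0.001,0,0,0,0.003],[0,0,0.002,0,0,0,0.003],[0,0,0.003,0,0,0,0.003]]]';python3 - <<'E'
from h import *
o=manip.get_obs();print(o['position'],o['ft_force'])
a=manip.camera('scene');b=manip.camera('side')
cv2.imwrite('pics/s3c.png',np.hstack([cv2.resize(a[290:340,405:455],None,fx=8,fy=8,interpolation=cv2.INTER_CUBIC),cv2.resize(b[320:370,370:420],None,fx=8,fy=8,interpolation=cv2.INTER_CUBIC)]))
E
```

```text
clock: 5.78
position: [0.5155, -0.1983, 0.1759]
ee_rot: [-0.091, 0.996, 0.0, 0.0]
ft_force: [4.3, 3.4, -6.9]
grip_width: 0.106
clock: 6.15
position: [0.5156, -0.1983, 0.1736]
ee_rot: [-0.091, 0.996, 0.0, 0.0]
ft_force: [0.7, 6.6, 1.2]
grip_width: 0.106
[ 0.51559823 -0.19833001  0.17360739] [0.70291866 6.58197861 1.16978589]
```

View pics/s3c.png

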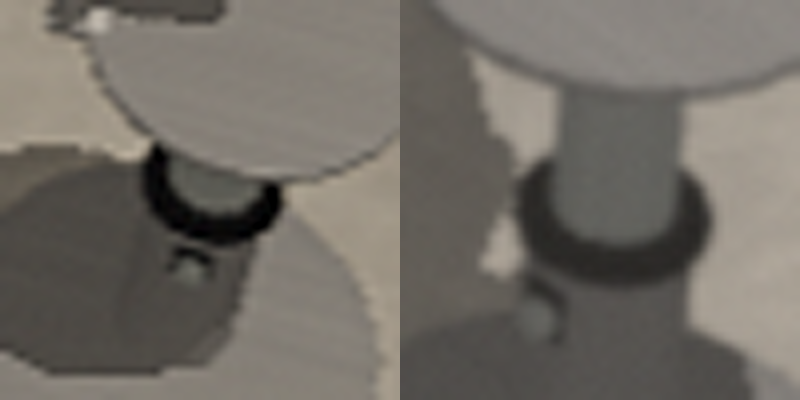

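The button shows out of the slot in both views. One small push test for firmness before I release.

```bash
python3 -m handwheel '[[[0,0,0.001,0,0,0,0.003],[0,0,0.002,0,0,0,0.003],[0,0,0.002,0,0,0,0.003]]]'; python3 -m handwheel '[[[0,0,-0.0015,0,0,0,0.003],[0,0,-0.0015,0,0,0,0.003]]]'
```

```text
clock: 6.62
position: [0.5156, -0.1983, 0.1721]
ee_rot: [-0.091, 0.996, 0.001, 0.0]
ft_force: [-1.8, 6.7, 6.9]
grip_width: 0.107
clock: 6.88
position: [0.5156, -0.1983, 0.1728]
ee_rot: [-0.091, 0.996, 0.0, 0.0]
ft_force: [1.6, 5.1, -2.3]
grip_width: 0.103
```

```bash
python3 -m handwheel '[[[0,0,0,0,0,0,0.02],[0,0,0,0,0,0,0.04],[0,0,0,0,0,0,0.05],[0,0,-0.03,0,0,0,0.05],[0,0,-0.08,0,0,0,0.05],[0.02,0.03,-0.12,0,0,0,0.05],[0.02,0.08,-0.13,0,0,0,0.05],[0.02,0.12,-0.13,0,0,0,0.05]]]'; python3 - <<'E'
from ov import *
a=manip.camera('scene');b=manip.camera('side')
cv2.imwrite('pics/s4.png',a);cv2.imwrite('pics/d4.png',b)
cv2.imwrite('pics/s4b.png',np.hstack([cv2.resize(a[290:340,405:455],None,fx=8,fy=8,interpolation=cv2.INTER_CUBIC),cv2.resize(b[320:370,370:420],None,fx=8,fy=8,interpolation=cv2.INTER_CUBIC)]))
A=draw(a,overlay('scene',a,.525,-.252,np.radians(10.5),.061),390,240,80,110); B=draw(b,overlay('side',b,.525,-.252,np.radians(10.5),.061),350,265,80,110)
cv2.imwrite('pics/s4c.png',np.hstack([A,B]))
E
```

```text
clock: 7.88
position: [0.4739, -0.0836, 0.3043]
ee_rot: [-0.09, 0.996, 0.0, 0.001]
ft_force: [0.4, 0.4, -0.8]
grip_width: 0.583
```

View pics/s4b.png

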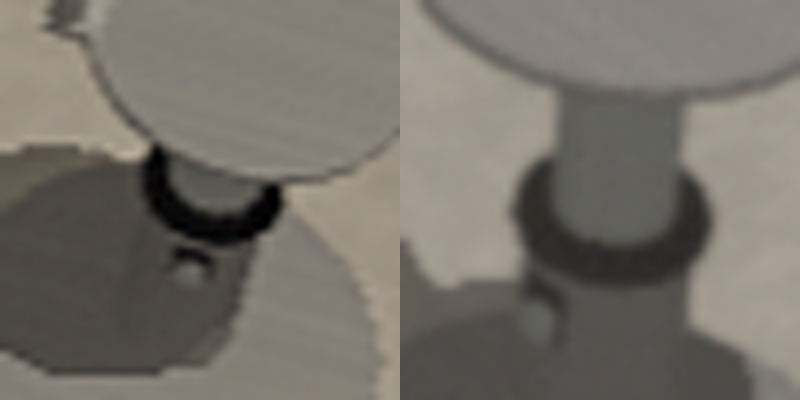

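View pics/s4c.png

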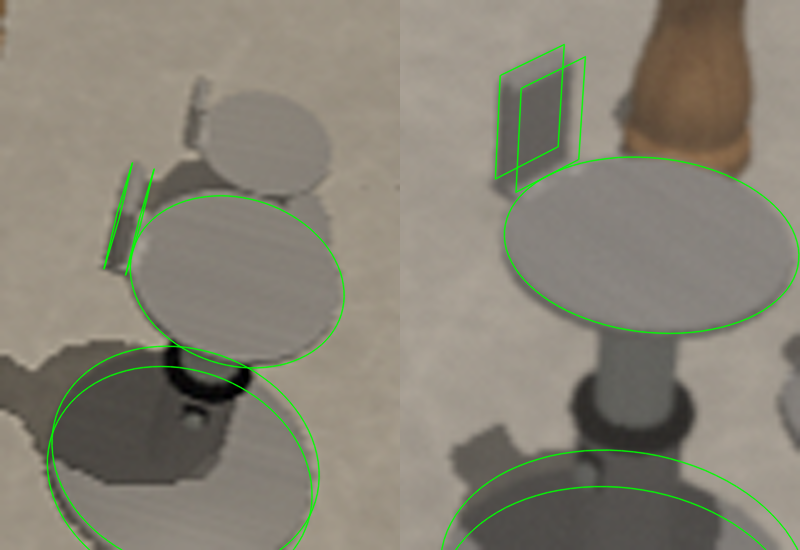

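Raised plate fits 0.061 in both views, and the button is out at side crop (540,318). Now to hover over the jar.

```bash
python3 go.py .514 .175 .25 95
```

```text
7.975 [ 0.4738 -0.0806  0.3034] [-0.5882 -0.0623  0.6425  1.7406  0.0357  1.4504  1.807 ] [ 0.3795  0.3176 -1.3156] 0.5884334665510558
[-0.087   0.2436  0.0539] [0.0017 0.001  0.0998]
```

```bash
python3 -m handwheel '[[[-0.018,0.05,0,0,0,0.03,0.07],[-0.036,0.1,0,0,0,0.06,0.07],[-0.054,0.15,0.02,0,0,0.1,0.07],[-0.072,0.2,0.04,0,0,0.1,0.07],[-0.087,0.235,0.054,0,0,0.1,0.07],[-0.087,0.243,0.054,0,0,0.1,0.07],[-0.087,0.243,0.054,0,0,0.1,0.07]]]'; python3 - <<'E'
import ov
from ov import *
o=manip.get_obs(); print(o['position'],o['ee_rot'])
a=manip.camera('wrist'); cv2.imwrite('pics/w5.png',a)
f,V,c=mkP(o['position'],o['ee_rot']); t=np.linspace(0,6.29,60)
J=(.514,.175)
cc=[f('w',np.c_[J[0]+.0225*np.cos(t),J[1]+.0225*np.sin(t),0*t+z]) for z in (0,.106)]
cv2.imwrite('pics/ov6.png',draw(a,cc,220,180,190,190,3))
E
```

```text
clock: 8.85
position: [0.516, 0.1691, 0.2492]
ee_rot: [-0.04, 0.999, -0.0, 0.0]
ft_force: [0.7, 0.1, 1.5]
grip_width: 0.82
[0.51598355 0.16908329 0.24921294] [-4.03345376e-02  9.99186194e-01 -2.60247518e-04  7.98819851e-05]
```

View pics/w5.png

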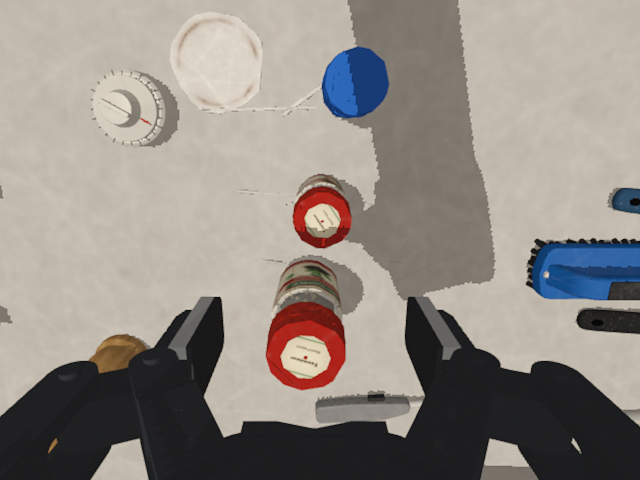

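View pics/ov6.png

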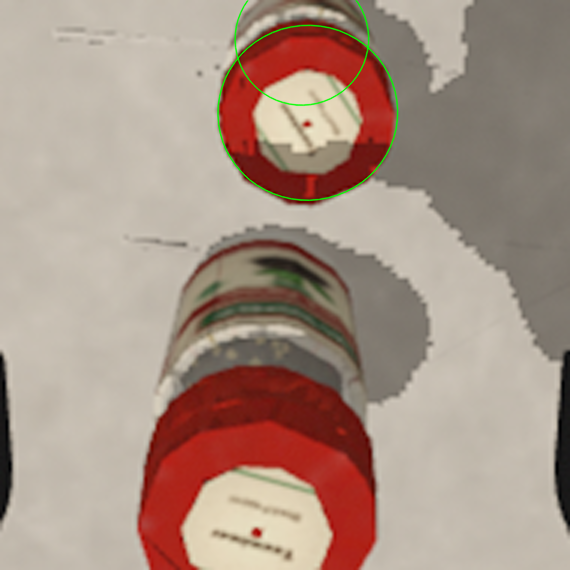

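The overlay fits the jar to about 1 px. Descend and grip.

```bash
python3 go.py .5145 .175 .057 95
```

```text
8.9 [0.5162 0.1684 0.2495] [-0.7933  0.1377  0.4368  1.6753 -0.0592  1.3411  1.3036] [-0.4228  0.0085  0.0152] 0.8160242846082757
[0.0013 0.0068 0.1925] [-0.0002  0.0007 -0.0078]
```

```bash
python3 -m handwheel '[[[0.001,0.0065,0.03,0,0,0,0.07],[0.001,0.0065,0.08,0,0,0,0.07],[0.001,0.0065,0.12,0,0,0,0.07],[0.001,0.0065,0.16,0,0,0,0.07],[0.001,0.0065,0.18,0,0,0,0.07],[0.001,0.0065,0.192,0,0,0,0.07],[0.001,0.0065,0.192,0,0,0,0.07]]]'; python3 go.py .5145 .175 .057 95;python3 - <<'E'
from h import *
cv2.imwrite('pics/w6.png',manip.camera('wrist'))
E
```

```text
clock: 9.78
position: [0.5144, 0.1754, 0.0573]
ee_rot: [-0.04, 0.999, -0.0, 0.0]
ft_force: [-0.6, 0.8, -0.4]
grip_width: 0.819
9.775 [0.5144 0.1754 0.0573] [-0.7593  0.3366  0.4038  1.8845 -0.1598  0.9518  1.3681] [-0.6293  0.8476 -0.3598] 0.8192981270713355
[-0.     -0.0004  0.0003] [-0.0002  0.0001 -0.0073]
```

View pics/w6.png

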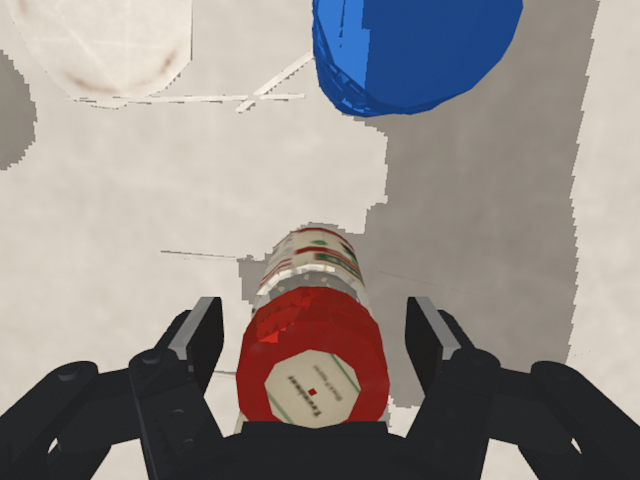

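Centred between the fingers (cap at ~(313,390), finger midpoint ~314). Gripping.

```bash
python3 -m handwheel '[[[0,0,0,0,0,0,0.055],[0,0,0,0,0,0,0.045],[0,0,0,0,0,0,0.035],[0,0,0,0,0,0,0.03],[0,0,0,0,0,0,0.03],[0,0,0,0,0,0,0.03]]]' 35; python3 go.py .5145 .175 .3 95
```

```text
clock: 10.58
position: [0.5148, 0.1759, 0.0579]
ee_rot: [-0.04, 0.999, 0.0, 0.001]
ft_force: [-1.0, -2.6, 6.6]
grip_width: 0.513
10.575 [0.5148 0.1759 0.0579] [-0.76    0.336   0.4038  1.8837 -0.1595  0.952   1.3679] [-1.0235 -2.5729  6.554 ] 0.5127408818474652
[ 0.0001 -0.0009 -0.2421] [ 0.0001  0.0011 -0.0065]
```

```bash
python3 -m handwheel '[[[0,0,-0.01,0,0,0,0.03],[0,0,-0.04,0,0,0,0.03],[0,0,-0.08,0,0,0,0.03],[0,0,-0.12,0,0,0,0.03],[0,0,-0.16,0,0,0,0.03],[0,0,-0.2,0,0,0,0.03],[0,0,-0.24,0,0,0,0.03],[0,0,-0.25,0,0,0,0.03]]]' 35; python3 - <<'E'
from h import *
cv2.imwrite('pics/s5.png',manip.camera('scene'))
E
python3 go.py .49 -.05 .31 50;python3 go.py .5255 -.252 .31 10.5
```

```text
clock: 11.58
position: [0.5148, 0.1765, 0.3098]
ee_rot: [-0.041, 0.999, 0.001, 0.002]
ft_force: [-0.1, 0.3, -2.4]
grip_width: 0.509
11.625 [0.5147 0.1765 0.3094] [-0.8121  0.1137  0.4395  1.5754 -0.0493  1.4603  1.2823] [ 0.1065 -0.7667 -1.3151] 0.5099631784647984
[ 0.043  -0.2238 -0.0011] [0.0026 0.002  0.7795]
11.625 [0.5147 0.1765 0.3094] [-0.8121  0.1137  0.4395  1.5754 -0.0493  1.4603  1.2823] [ 0.1065 -0.7667 -1.3151] 0.5099631784647984
[ 0.024  -0.428  -0.0014] [0.0033 0.001  1.4689]
```

View pics/s5.png

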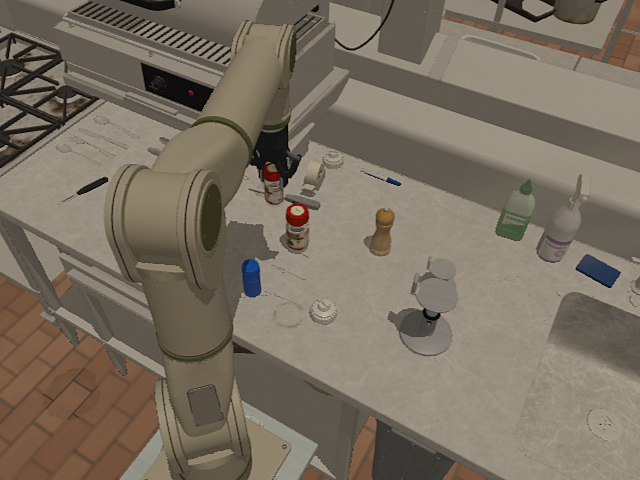

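The jar is held at about (272,185) and the neighbours haven't moved. Moving to the plate while turning the jaws.

```bash
python3 -m handwheel '[[[0.01,-0.03,0,0,0,0.1,0.03],[0.02,-0.08,0,0,0,0.28,0.03],[0.03,-0.13,0,0,0,0.46,0.03],[0.04,-0.18,0,0,0,0.64,0.03],[0.043,-0.224,0,0,0,0.78,0.03],[0.04,-0.26,0,0,0,0.92,0.03],[0.038,-0.3,0,0,0,1.06,0.03],[0.035,-0.33,0,0,0,1.2,0.03]]]' 35; python3 go.py .5255 -.252 .31 10.5
```

```text
clock: 12.62
position: [0.5053, -0.1571, 0.3056]
ee_rot: [0.533, 0.846, -0.0, -0.001]
ft_force: [0.6, 0.6, -1.9]
grip_width: 0.512
12.625 [ 0.5053 -0.1571  0.3056] [-0.4973  0.0863  0.7699  1.6272 -0.06    1.4544  0.724 ] [ 0.5623  0.6033 -1.8771] 0.511539888071302
[-0.0943 -0.0227 -0.0044] [-0.0018 -0.0007  0.2629]
```

```bash
python3 -m handwheel '[[[-0.03,-0.007,-0.003,0,0,0.12,0.03],[-0.06,-0.015,-0.003,0,0,0.22,0.03],[-0.085,-0.021,-0.003,0,0,0.263,0.03],[-0.094,-0.023,-0.003,0,0,0.263,0.03],[-0.094,-0.023,-0.003,0,0,0.263,0.03]]]' 35; python3 go.py .5255 -.252 .23 10.5; python3 - <<'E'
from h import *
a=manip.camera('scene');b=manip.camera('side');cv2.imwrite('pics/w7.png',manip.camera('wrist'))
cv2.imwrite('pics/s6.png',np.hstack([cv2.resize(a[220:360,380:480],None,fx=4,fy=4,interpolation=cv2.INTER_CUBIC),cv2.resize(b[220:360,350:450],None,fx=4,fy=4,interpolation=cv2.INTER_CUBIC)]))
E
```

```text
clock: 13.25
position: [0.5261, -0.2499, 0.3091]
ee_rot: [0.637, 0.771, -0.0, -0.001]
ft_force: [0.3, -0.5, -3.4]
grip_width: 0.513
13.25 [ 0.5261 -0.2499  0.3091] [-0.3315  0.2625  0.8613  1.4889 -0.1984  1.4827  0.7196] [ 0.2895 -0.519  -3.4012] 0.5126765415643644
[-0.0019 -0.0009  0.0791] [-0.0015 -0.0006  0.0059]
```

View pics/s6.png

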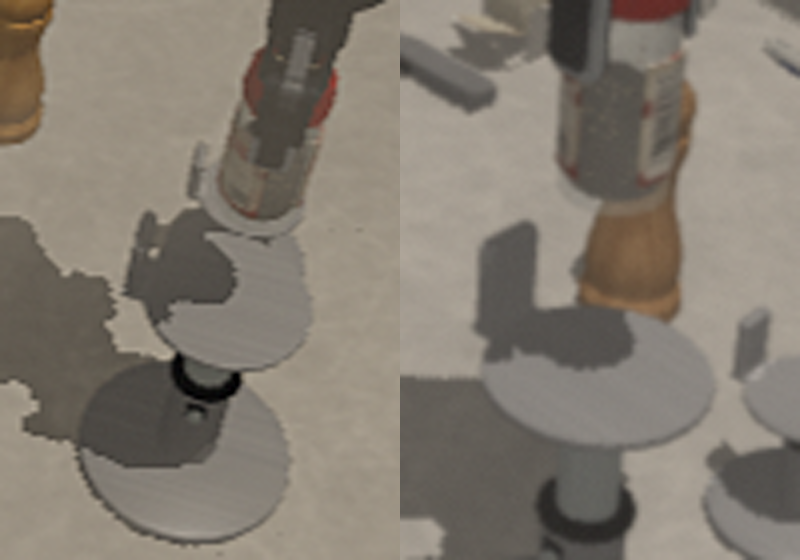

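View pics/w7.png

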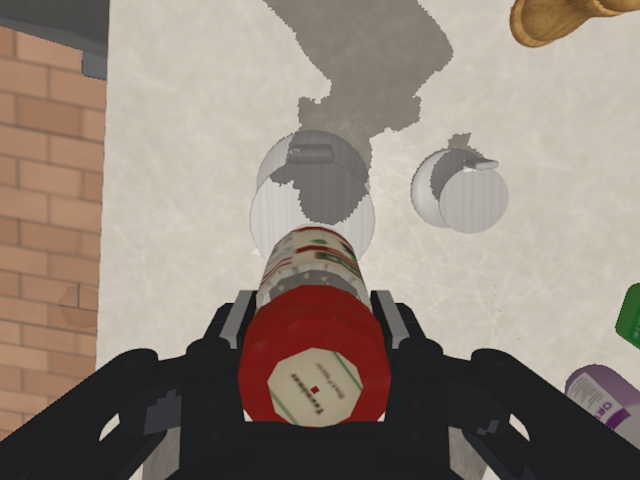

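```bash
python3 -m handwheel '[[[-0.002,-0.001,0.02,0,0,0,0.03],[-0.002,-0.001,0.045,0,0,0,0.03],[-0.002,-0.001,0.065,0,0,0,0.03],[-0.002,-0.001,0.075,0,0,0,0.03],[-0.002,-0.001,0.078,0,0,0,0.03],[-0.002,-0.001,0.078,0,0,0,0.03]]]' 35; python3 go.py .5255 -.252 .222 10.5; python3 - <<'E'
from h import *
a=manip.camera('scene');b=manip.camera('side')
cv2.imwrite('pics/s7.png',np.hstack([cv2.resize(a[240:340,380:480],None,fx=4,fy=4,interpolation=cv2.INTER_CUBIC),cv2.resize(b[250:350,350:450],None,fx=4,fy=4,interpolation=cv2.INTER_CUBIC)]))
E
```

```text
clock: 14.15
position: [0.5261, -0.2522, 0.2326]
ee_rot: [0.637, 0.771, 0.0, 0.0]
ft_force: [1.2, 0.2, -1.1]
grip_width: 0.506
14.15 [ 0.5261 -0.2522  0.2326] [-0.3178  0.3024  0.8451  1.6119 -0.2317  1.3312  0.7493] [ 1.1551  0.2452 -1.0746] 0.5061710968062825
[ 0.0003 -0.0006  0.0106] [0.0008 0.0001 0.006 ]
```

View pics/s7.png

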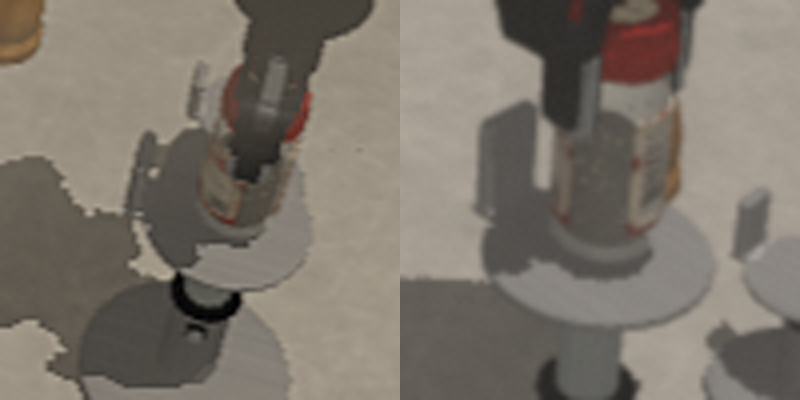

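```bash
python3 -m handwheel '[[[0,0,0.003,0,0,0,0.03],[0,0,0.006,0,0,0,0.03],[0,0,0.008,0,0,0,0.03],[0,0,0.009,0,0,0,0.03],[0,0,0.009,0,0,0,0.03]]]' 35;  python3 -m handwheel '[[[0,0,0.0005,0,0,0,0.03],[0,0,0.001,0,0,0,0.03],[0,0,0.001,0,0,0,0.03]]]' 35
```

```text
clock: 14.88
position: [0.5258, -0.2523, 0.223]
ee_rot: [0.637, 0.771, -0.0, -0.0]
ft_force: [0.7, 0.4, -2.7]
grip_width: 0.509
clock: 15.25
position: [0.5259, -0.2523, 0.2221]
ee_rot: [0.637, 0.771, 0.0, 0.0]
ft_force: [0.5, 0.0, -1.3]
grip_width: 0.511
```

```bash
python3 -m handwheel '[[[0,0,0.0005,0,0,0,0.03],[0,0,0.001,0,0,0,0.03],[0,0,0.001,0,0,0,0.03]]]' 35;  python3 - <<'E'
from h import *
a=manip.camera('scene');b=manip.camera('side')
cv2.imwrite('pics/s8.png',np.hstack([cv2.resize(a[240:340,380:480],None,fx=4,fy=4,interpolation=cv2.INTER_CUBIC),cv2.resize(b[250:350,350:450],None,fx=4,fy=4,interpolation=cv2.INTER_CUBIC)]))
E
```

```text
clock: 15.62
position: [0.5259, -0.2525, 0.2217]
ee_rot: [0.637, 0.771, 0.0, 0.0]
ft_force: [-1.7, -0.5, 5.2]
grip_width: 0.515
```

View pics/s8.png

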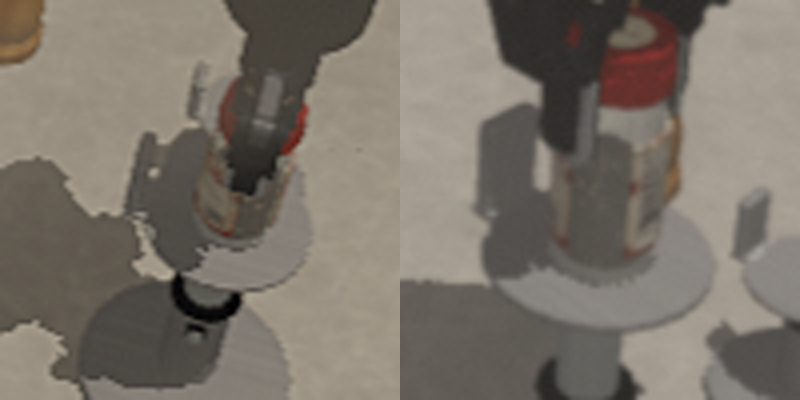

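```bash
python3 - <<'E'
import ov
from ov import *
a=manip.camera('scene');b=manip.camera('side')
t=np.linspace(0,6.29,60)
def jar(n,J,z0): return [P(n,np.c_[J[0]+.0225*np.cos(t),J[1]+.0225*np.sin(t),0*t+z]) for z in (z0,z0+.106)]
S=(.525,-.252)
L=[]
for n,i,x,y in(('scene',a,390,235),('side',b,355,240)):
    L.append(draw(i,overlay(n,i,*S,np.radians(10.5),.061)[:1]+jar(n,S,.164),x,y,80,100))
cv2.imwrite('pics/s9.png',np.hstack(L))
E
```

```text
(no output)
```

View pics/s9.png

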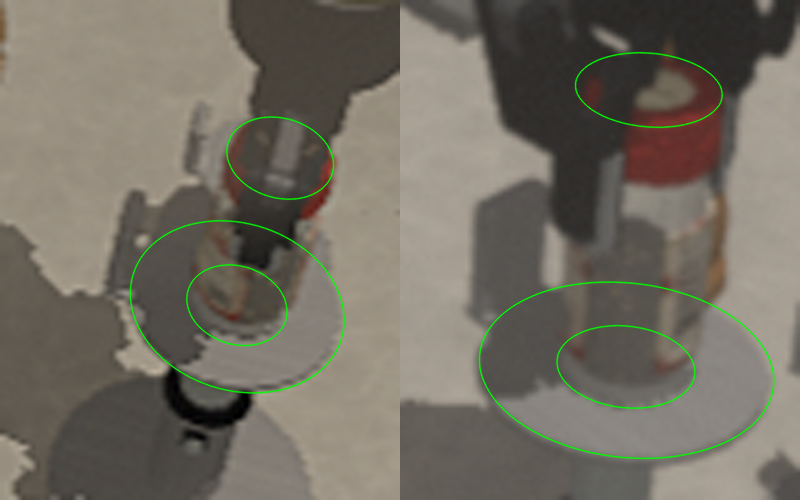

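Contact came at z 0.2217 (predicted 0.222), and the jar is within about 2 mm of the centre. Releasing gently and retreating straight up.

```bash
python3 -m handwheel '[[[0,0,-0.0005,0,0,0,0.042],[0,0,-0.0005,0,0,0,0.046],[0,0,-0.0005,0,0,0,0.05],[0,0,-0.0005,0,0,0,0.058],[0,0,-0.0005,0,0,0,0.066],[0,0,-0.0005,0,0,0,0.07]]]' 20; python3 - <<'E'
from h import *
cv2.imwrite('pics/w8.png',manip.camera('wrist'))
E
```

```text
clock: 16.58
position: [0.5259, -0.2522, 0.2215]
ee_rot: [0.637, 0.771, 0.0, -0.0]
ft_force: [-0.1, 0.5, 0.5]
grip_width: 0.818
```

View pics/w8.png

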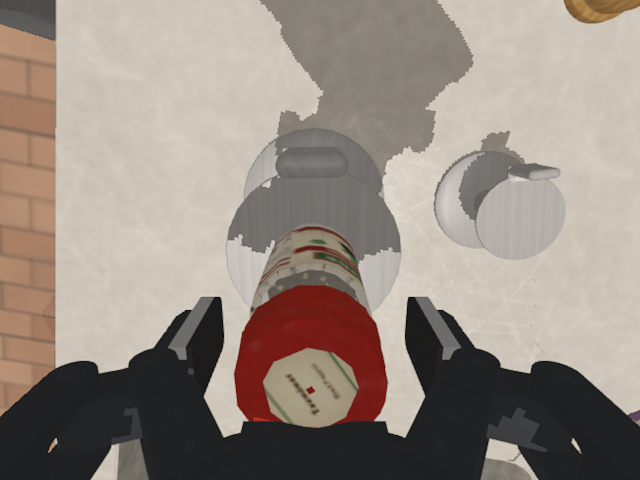

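The fingers are clear on both sides of the jar. Going up and then away.

```bash
python3 -m handwheel '[[[0,0,-0.02,0,0,0,0.075],[0,0,-0.05,0,0,0,0.075],[0,0,-0.09,0,0,0,0.075],[0,0,-0.13,0,0,0,0.075],[0.05,0,-0.145,0,0,0,0.075],[0.1,0,-0.145,0,0,0,0.075],[0.15,0,-0.145,0,0,0,0.075],[0.18,0,-0.145,0,0,0,0.075]]]'; python3 -m handwheel '[[[0,0,0,0,0,0,0.075],[0,0,0,0,0,0,0.075]]]'; python3 - <<'E'
import ov
from ov import *
o=manip.get_obs();print(o['position'],o['ft_force'])
a=manip.camera('scene');b=manip.camera('side')
cv2.imwrite('pics/s10f.png',a)
t=np.linspace(0,6.29,60)
def jar(n,J,z0): return [P(n,np.c_[J[0]+.0225*np.cos(t),J[1]+.0225*np.sin(t),0*t+z]) for z in (z0,z0+.106)]
S=(.525,-.252)
L=[]
for n,i,x,y in(('scene',a,390,235),('side',b,355,240)):
    L.append(draw(i,overlay(n,i,*S,np.radians(10.5),.061)[:1]+jar(n,S,.164),x,y,80,110))
cv2.imwrite('pics/s10.png',np.hstack(L))
E
```

```text
clock: 17.62
position: [0.4916, -0.0729, 0.3667]
ee_rot: [0.636, 0.772, 0.001, -0.0]
ft_force: [-0.6, 0.3, 0.2]
grip_width: 0.879
clock: 17.88
position: [0.492, -0.0764, 0.3666]
ee_rot: [0.638, 0.77, 0.0, 0.0]
ft_force: [0.5, 0.5, 0.5]
grip_width: 0.879
[ 0.49203654 -0.0764443   0.3666224 ] [0.49438999 0.52657009 0.45473024]
```

View pics/s10.png

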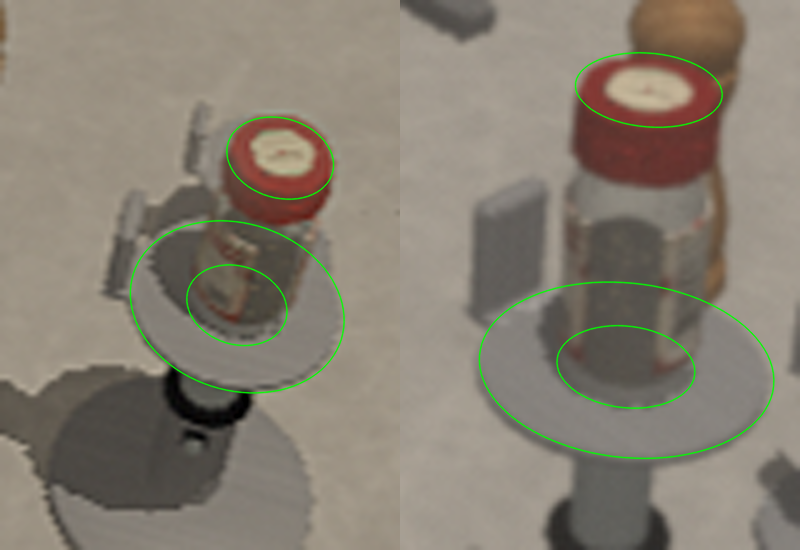

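View pics/s10f.png

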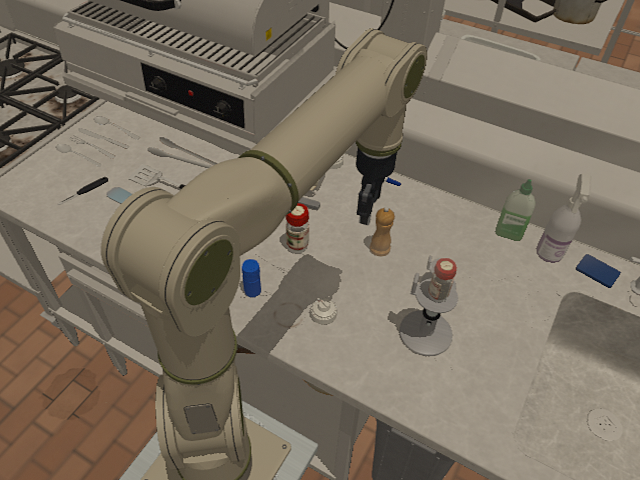

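The jar is upright and centred to 1–2 mm, the plate is still at 0.061 with the button out, and the mill and timer haven't moved. Handing in.

```bash
python3 -c "
from workcell import manip
print(manip.hand_in())"
```

```text
the job is handed in; nothing more can be done
None
```

I pulled the large stand up by its tab until the lock button came out. I then set the small red-capped spice jar upright on the raised plate and let go. The job was handed in at about 18 s.

**Checks that agreed:** In the last pictures from both fixed cameras, the plate still matched the 61 mm lock height with the jar on it. The jar was upright and about 1–2 mm from the plate's centre. The lock button was last seen standing out of its slot in the scene camera. The pepper mill, the timer and the other jars stood where they were, and the gripper was well clear with no contact force.

**Checks that were unclear or not made:**
- **Push test:** A light push down on the tab (about 7 N) was inconclusive. The gripper gave about 1.5 mm, ending about 59.4 mm above where it first gripped the tab. I judged the lock by the visible button and by the plate staying at 61 mm after release and under the jar.
- **Scrubbing brush:** The arm hid the brush in the final scene picture, so I did not check it at the end. The tool stayed clear of it throughout.

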